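# Clamp and nest the sample cups

### The arm

A 7-joint arm with a two-finger parallel gripper is mounted at the origin on a cart in front of the work surface, level with it; the furniture and walls round the work are solid. World frame = base frame: x ahead of the robot, y to its left, z up, the work surface at z = 0. Lengths are in m, angles in rad, forces in N, time in s.
With the tool pointing down it reaches from about 0.425 to 0.925 m from the base axis. Payload 6.8 kg.
Tool frame: the origin (TCP) lies at the very end of the fingers, on their centre line; the grasp point (between the pads) lies 19 mm behind it (bot.grip_depth is the distance from the TCP to the grasp point, in m); z points along the fingers, y is the direction in which the jaws open and shut (so a half turn about z gives the same grasp; the last joint's range is limited). The gripper opens to 85 mm and grips with 20 to 120 N. Pads are 22 mm wide; open, the fingers measure 114 mm over their backs; the gripper's body (76 mm by 85 mm) begins 54 mm behind the grasp point. The pads swing forward as they close: fully open they stand 13 mm farther back than shut.
Start: joints at [1.235, 0.477, 0.022, 1.555, -0.011, 1.109, -0.083], TCP at [0.152, -0.658, 0.231] pointing down, gripper open.
Joint ranges: [-2.96, 2.96], [-0.34, 2.1], [-1.41, 1.46], [0.24, 2.44], [-1.37, 4.51], [0.17, 1.92], [-2.96, 2.96]. Speed limits (rad/s): [2.39, 2.39, 3.14, 3.14, 3.14, 3.14, 3.14].

### API

Orientations are given as a unit quaternion [w, x, y, z].
In Python, from station import bot gives the robot as it stands.
- The arm moves only by the tool step_arm, never from a script. Its argument "increments" is a list of rows, each a list of 7 numbers: the shift along the world's x, y, z in m, then the turn, a rotation vector about the world's x, y, z in degrees, then the gripper command: -1 is fully open, 1 is shut, values between are in proportion. In form: [[dx, dy, dz, rx, ry, rz, fingers], ...]. A call has 1 to 10 rows; each row is the pose to reach, as a shift and turn from the pose commanded when the call began; what a row does not reach only later rows make up. A row lasts 1/12 s, in which the tool goes at most 41.7 mm and 7.16 degrees, less where a joint would pass 70% of its speed; a pose out of reach is approached as far as the arm can. A call with a gripper value outside its range is refused whole. The fingers move at their own pace and stop on an object; "force" is the grip in N (left out, the last holds). Time passes only in rows, so rows that repeat a pose let the fingers close. It gives the time, the measured TCP pose, the force and the opening at its end, in the units of the state.
- bot.get_obs(): the state, without advancing time (a new reading comes with each control period).
- bot.read_camera(name): name is "scene" or "side" or "wrist"; returns a dict with "color" (400x640x3 uint8, red, green, blue), "intrinsics" (3x3 intrinsics, pixels), "extrinsics" (4x4, takes a point from camera to world coordinates). Camera axes: x right, y up, looking along -z (the intrinsics and any distortion apply to the point x, -y, -z); pixel columns grow to the right and rows downward; lengths in m; the calibration is good to about 2 mm. A picture is of the moment at which its call begins. There is no depth.
- bot.hand_in(): hands the job in, once; it reports no verdict.
Trained networks look in the newest picture that a camera, given by its name, has taken for a name from the list of things; names that differ only in an ending like _2 or _b are one class to them, and where a whole thing is asked for, a point or a joint stands for the part that bears it (a point fixed in the world has none). Each returns a list of dicts, best first, with "conf" (0 to 1); they miss things now and then, are a little off and sometimes report something else, mostly with a low value. They report only what shows in the picture. A call takes as long as a camera call. They do not tell look-alikes from the thing itself.
- bot.recognise(thing, camera): "location" ([column, row] as shares, 0 to 1, of the picture: columns of its width, rows of its height, amid what is visible of it).
- bot.place_of(thing, camera): "location" ([column, row] as shares, 0 to 1, of the picture: columns of its width, rows of its height: a listed point, or the origin of a listed thing).
The state is a dict: "t": time; "q": joint angles; "joint_vel": joint speeds; "joint_torque": joint torques, N m; "eef_pos": TCP position; "tool_rot": TCP orientation; "contact_force": force on the tool from outside, world axes, zero at the start; "torque": the same for the moment, N m; "gripper_width": opening from 0.0 (shut) to 1.0 (fully open).
Only numpy, scipy, OpenCV 4.12 (cv2) and the standard library are available. Lean on these libraries where they do the work, as an engineer would, in place of code of your own. Each camera call takes 0.05 s, during which the arm holds its last target.

### The job

Put the sample cups away as one stack in the clamp: slide the red-handled jaw until it holds the green cup snugly against the fixed jaw, and nest the blue cup in the green one and the orange cup in the blue one, each fully home, upright and concentric. It does not matter whether you clamp or nest first; do not knock over or shift the wash bottle, the amber bottle or the petri dish.

Things in the scene. Friction and masses are not known exactly. Their poses are not given: they have to be found in the camera images.
- clamp: Low metal clamp fixed to the worktop: base plate 240 x 90 mm, 10 mm thick, origin at the centre of its underside; +x is the direction in which the sliding jaw closes, +z up. Both jaws are flat, upright, 11 mm high above the plate, with black rubber faces square to x; two guide rails beside the sliding jaw, tops 20 mm above the worktop.
- fixed_jaw (a point): Middle of the face of the fixed jaw (56 mm wide along the clamp's y), which looks to the clamp's -x; 15.5 mm above the worktop. A clamped cup stands with its axis 18.5 mm in front of this face.
- jaw (a joint): Travel of the sliding jaw in m: 0 is fully open, it grows as the jaw moves along the clamp's +x towards the fixed jaw; the jaw closes on a cup standing against the fixed jaw at 0.045 (end stop 0.055). It slides stiffly (about 4 N) and stays where it is left.
- jaw_grip (a point): On the red upright handle of the sliding jaw, on its middle line, 55 mm above the worktop; axes as the clamp's. The handle is a post 14 mm thick along the clamp's x, 24 mm wide along its y, from 24 to 66 mm above the worktop, 71.5 mm behind the jaw's face. Pinch it from above across either pair of faces, or push it.
- green_cup_mid (a point): Green cup, on its axis half-way up (37.5 mm above its underside), z up its axis. Stands loose between the jaws on the plate, mouth up. All three cups are alike: opaque plastic, round, 75 mm high; straight foot 37 mm across, 12 mm high, flaring to 56 mm across at 58 mm, then a straight rim band 60 mm across from 60 mm to the top; wall 2 mm.
- blue_cup_mid (a point): Blue cup, same shape, on its axis half-way up, 37.5 mm above its underside; stands mouth up on the worktop. About 56 to 98 g. Each cup's inner floor is 30 mm above its underside: a fully nested cup rests its foot on that floor, stands 30 mm higher than the cup below, with 1.7 mm play round the foot.
- orange_cup_mid (a point): Orange cup of the same shape, on its axis half-way up, 37.5 mm above its underside; stands mouth up on the worktop at the start.
- wash_bottle: White wash bottle with red cap and spout, 64 x 100 x 202 mm, origin at the centre of its underside; a bystander.
- amber_bottle: Amber bottle with orange cap, 60 mm across, 122 mm high, origin at the centre of its underside; a bystander.
- petri_dish: Flat petri dish, 90 mm across, 15 mm high, origin at the centre of its underside; a bystander.
Mind the look-alikes: they are no part of the job. There is more than one size of the part that bears green_cup_mid; the job needs the larger. Of the things that look like the part that bears blue_cup_mid, the smaller one is meant.

How it is judged:
By the outcome, as a careful person would: the job done as asked, in the order asked, and still so for the second after the job is handed in, with the robot touching nothing.
It also fails if it takes over 67 s, if anything falls off the work surface, if the arm or the gripper's body presses on something with over 40 N, if the wrist force passes 120 N, or if a joint passes its speed limit or range.

## Working session

There is one attempt and no reset: what is moved stays moved. The work goes in short steps, Python scripts to look and compute and a tool call to move; the robot and the scene stay as the last step left them, time stands still between calls to the robot, and variables do not carry over. Pictures are saved under pics/ and viewed, and the job is handed in when it is done.

Besides the shell and the picture viewer there is one more tool, called after "Request:" as name(argument=value, ...), one argument or row to a line, values as JSON. step_arm: Moves the arm, as the interface text tells. Its arguments: {"type":"object","properties":{"increments":{"type":"array","items":{"type":"array","items":{"type":"number"}}},"force":{"type":"number"}},"required":["increments"]}

```bash
ls; mkdir -p pics
python3 - <<'E'
from station import bot
import cv2
for c in ["scene","side","wrist"]:
    r=bot.read_camera(c); cv2.imwrite(f"pics/a_{c}.png",r["color"][:,:,::-1])
    print(c,r["intrinsics"].round(1).tolist(),r["extrinsics"].round(3).tolist(),[k for k in r])
    for n in ["clamp","fixed_jaw","jaw_grip","green_cup_mid","blue_cup_mid","orange_cup_mid","wash_bottle","amber_bottle","petri_dish"]:
        print(n,[( [round(d["location"][0]*640),round(d["location"][1]*400)],round(d["conf"],2)) for d in bot.place_of(n,c)])
o=bot.get_obs();print({k:(v if not hasattr(v,'round') else v.round(3)) for k,v in o.items()})
E
```

```text
pics
scene [[450.5, 0.0, 324.3], [0.0, 450.5, 201.1], [0.0, 0.0, 1.0]] [[-0.706, 0.549, -0.448, -0.006], [-0.708, -0.538, 0.457, 0.499], [0.01, 0.64, 0.769, 1.001], [0.0, 0.0, 0.0, 1.0]] ['color', 'intrinsics', 'extrinsics']
clamp [([261, 272], 0.67)]
fixed_jaw [([269, 293], 0.77)]
jaw_grip [([244, 241], 0.55)]
green_cup_mid [([324, 302], 0.92), ([271, 277], 0.64)]
blue_cup_mid [([386, 170], 0.92)]
orange_cup_mid []
wash_bottle [([263, 195], 0.58)]
amber_bottle [([311, 161], 0.87)]
petri_dish [([360, 154], 0.73)]
side [[422.0, 0.0, 328.9], [0.0, 422.0, 198.7], [0.0, 0.0, 1.0]] [[1.0, -0.006, 0.007, 0.536], [0.009, 0.517, -0.856, -1.048], [0.002, 0.856, 0.517, 0.634], [0.0, 0.0, 0.0, 1.0]] ['color', 'intrinsics', 'extrinsics']
clamp [([330, 170], 0.69)]
fixed_jaw [([305, 162], 0.97)]
jaw_grip [([351, 154], 0.77), ([307, 158], 0.28)]
green_cup_mid [([270, 167], 0.69), ([316, 154], 0.61)]
blue_cup_mid [([272, 276], 0.69), ([320, 252], 0.64)]
orange_cup_mid [([316, 212], 0.75)]
wash_bottle [([394, 196], 0.89)]
amber_bottle [([399, 231], 0.56), ([351, 151], 0.43)]
petri_dish [([376, 274],
[... 160 characters left out ...]
374], [0.0, 0.0, 0.0, 1.0]] ['color', 'intrinsics', 'extrinsics']
clamp []
fixed_jaw []
jaw_grip []
green_cup_mid []
blue_cup_mid []
orange_cup_mid []
wash_bottle []
amber_bottle []
petri_dish []
{'t': 1.5, 'q': array([ 1.235,  0.477,  0.022,  1.555, -0.012,  1.109, -0.083]), 'joint_vel': array([ 0.   , -0.   , -0.002, -0.   , -0.   ,  0.001,  0.001]), 'joint_torque': array([ 0.0000e+00, -5.9631e+01,  1.6070e+00, -2.8154e+01,  1.2000e-02,
        2.0000e-03,  0.0000e+00]), 'eef_pos': array([ 0.152, -0.658,  0.231]), 'tool_rot': array([0.   , 0.994, 0.114, 0.   ]), 'contact_force': array([-0.393,  0.795,  0.127]), 'torque': array([-0.02 , -0.008,  0.026]), 'gripper_width': 1.0028267004521882}
```

View images.

View pics/a_scene.png

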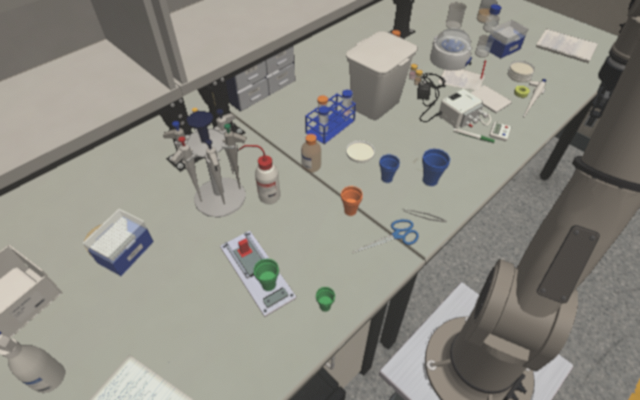

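View pics/a_side.png

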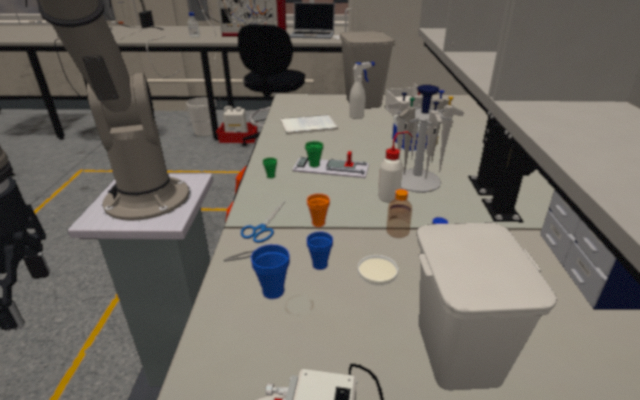

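Run:
```python
import cv2
i=cv2.imread("pics/a_scene.png")[120:330,220:420]; cv2.imwrite("pics/b1.png",cv2.resize(i,None,fx=2.8,fy=2.8,interpolation=cv2.INTER_CUBIC))
i=cv2.imread("pics/a_side.png")[130:300,230:430]; cv2.imwrite("pics/b2.png",cv2.resize(i,None,fx=3.5,fy=3.5,interpolation=cv2.INTER_CUBIC))
```

```text
(no output)
```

View pics/b1.png

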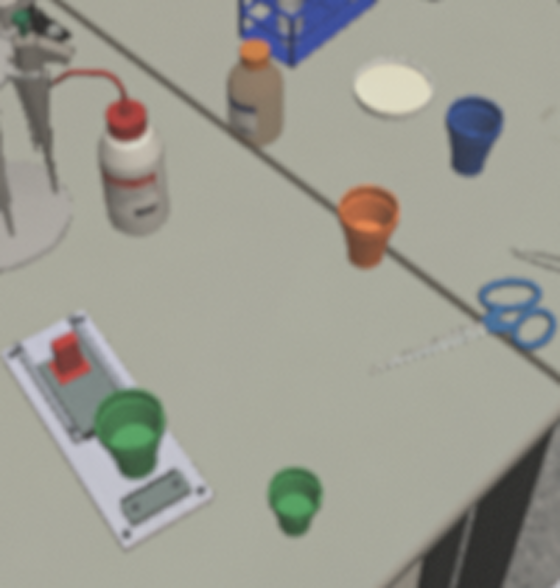

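View pics/b2.png

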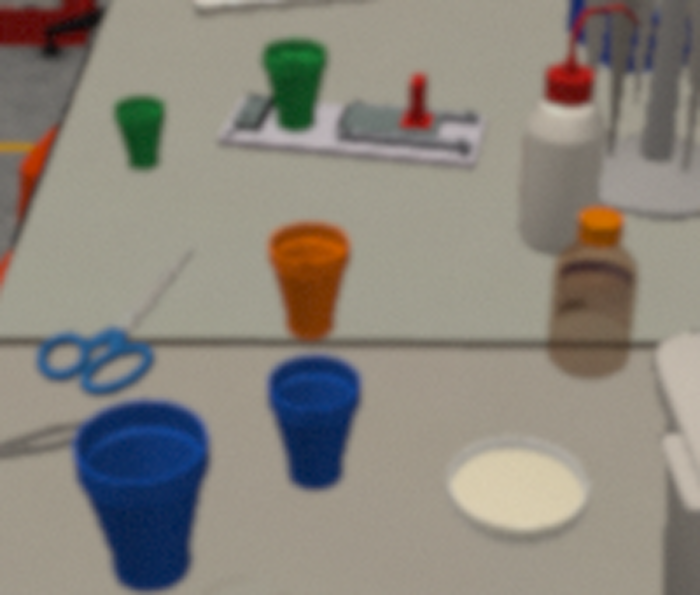

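```bash
cat > h.py <<'E'
import numpy as np, cv2
from scipy.optimize import least_squares
from station import bot
def cam(c):
    r=bot.read_camera(c); return r
def proj(r,P):
    P=np.atleast_2d(P).astype(float); E=r["extrinsics"]; p=(P-E[:3,3])@E[:3,:3]
    K=r["intrinsics"]; return np.c_[K[0,2]+K[0,0]*p[:,0]/-p[:,2], K[1,2]-K[1,1]*p[:,1]/-p[:,2]]
def ray(r,uv):
    K=r["intrinsics"];E=r["extrinsics"]
    d=np.array([(uv[0]-K[0,2])/K[0,0],-(uv[1]-K[1,2])/K[1,1],-1.]);return E[:3,3],E[:3,:3]@d
def onz(r,uv,z):
    o,d=ray(r,uv); return o+d*(z-o[2])/d[2]
PROF=[(0,.0185),(.012,.0185),(.058,.028),(.060,.030),(.075,.030)]
def hull(r,x,y,z0,prof=PROF):
    a=np.linspace(0,2*np.pi,60,endpoint=False)
    P=np.vstack([np.c_[x+R*np.cos(a),y+R*np.sin(a),np.full(60,z0+h)] for h,R in prof])
    return cv2.convexHull(proj(r,P).astype(np.float32))[:,0]
RNG={"green":[(45,90),80],"blue":[(105,125),120],"orange":[(5,18),120]}
def mask(r,color,near,win=40):
    hsv=cv2.cvtColor(r["color"],cv2.COLOR_RGB2HSV)
    (lo,hi),s=RNG[color]
    m=((hsv[...,0]>=lo)&(hsv[...,0]<=hi)&(hsv[...,1]>=s)&(hsv[...,2]>30)).astype(np.uint8)
    n,l,st,ce=cv2.connectedComponentsWithStats(m)
    best=min(range(1,n),key=lambda i:np.hypot(*(ce[i]-near))+(1e6 if st[i,4]<60 else 0))
    return (l==best).astype(np.uint8),st[best],ce[best]
def hc(h):
    m=cv2.moments(h.reshape(-1,1,2)); return np.array([m["m10"]/m["m00"],m["m01"]/m["m00"]]),m["m00"]
E
cat > m1.py <<'E'
from h import *
S=cam("scene");D=cam("side")
for name,color,a,b,z0 in [("green","green",(266,275),(315,154),.01),("smallgreen","green",(325,299),(270,167),0),("blue","blue",(389,168),(320,250),0),("bigblue","blue",(434,167),(271,270),0),("orange","orange",(351,201),(318,210),0)]:
    ms=[mask(S,color,a),mask(D,color,b)]
    cs=[m[2] for m in ms]
    for cams in [(0,1),(0,),(1,)]:
        f=lambda p:np.concatenate([hc(hull((S,D)[k],p[0],p[1],z0))[0]-cs[k] for k in cams])
        s=least_squares(f,[.6,-.1]); print(name,cams,s.x.round(4),s.fun.round(1))
        if len(cams)==2: print([ (int(m[0].sum()),int(hc(hull(c,*s.x,z0))[1]),m[1][:4].tolist(),) for m,c in zip(ms,(S,D))])
for n,a,b,z in [("fixed_jaw",(269,293),(305,162),.0155),("jaw_grip",(244,241),(351,154),.055),("clamp",(261,272),(330,170),0)]:
    print(n,onz(S,a,z).round(4),onz(D,b,z).round(4))
for n,a,b in [("amber",None,(399,231)),("petri",(360,154),(376,274)),("wash",(263,195),(394,196))]:
    print(n,a and onz(S,a,0).round(3),onz(D,b,0).round(3))
E
python3 m1.py
```

```text
green (0, 1) [0.4795 0.1971] [0.2 0.5 0.6 0.8]
[(494, 658, [254, 260, 24, 30]), (318, 409, [305, 141, 18, 26])]
green (0,) [0.4808 0.1966] [-0.  0.]
green (1,) [0.4774 0.2034] [0. 0.]
smallgreen (0, 1) [0.3406 0.1376] [ 0.1 -1.1 -0.6 -2.6]
[(268, 670, [317, 288, 17, 22]), (196, 441, [263, 158, 14, 20])]
smallgreen (0,) [0.3388 0.1398] [-0. -0.]
smallgreen (1,) [0.3447 0.1198] [-0.  0.]
blue (0, 1) [ 0.5142 -0.2987] [0.8 2.9 2.1 2.1]
[(141, 474, [380, 156, 18, 15]), (666, 841, [307, 232, 25, 37])]
blue (0,) [ 0.5234 -0.3063] [ 0. -0.]
blue (1,) [ 0.5094 -0.2912] [ 0. -0.]
bigblue (0, 1) [ 0.4168 -0.3893] [-0.2  7.6  2.2  8.7]
[(251, 486, [424, 150, 24, 22]), (1438, 1004, [251, 245, 38, 53])]
bigblue (0,) [ 0.4353 -0.4156] [ 0. -0.]
bigblue (1,) [ 0.4087 -0.3619] [0. 0.]
orange (0, 1) [ 0.5016 -0.1243] [-0.1  0.2  0.3  0.6]
[(409, 521, [341, 187, 21, 28]), (559, 631, [307, 194, 23, 34])]
orange (0,) [ 0.502 -0.125] [-0.  0.]
orange (1,) [ 0.5009 -0.1213] [-0. -0.]
fixed_jaw [0.4563 0.2137 0.0155] [0.4475 0.2099 0.0155]
jaw_grip [0.5944 0.1748 0.055 ] [0.5978 0.1894 0.055 ]
clamp [0.5234 0.185  0.    ] [0.5304 0.1833 0.    ]
amber None [ 0.711 -0.158  0.   ]
petri [ 0.635 -0.315  0.   ] [ 0.637 -0.324  0.   ]
wash [0.719 0.015 0.   ] [0.719 0.019 0.   ]
```

Request:
step_arm(
  increments=[
    [0.35, 0.36, 0.12, 0, 0, -25, -1],
    [0.35, 0.36, 0.12, 0, 0, -25, -1],
    [0.35, 0.36, 0.12, 0, 0, -25, -1],
    [0.35, 0.36, 0.12, 0, 0, -25, -1],
    [0.35, 0.36, 0.12, 0, 0, -25, -1],
    [0.35, 0.36, 0.12, 0, 0, -25, -1],
    [0.35, 0.36, 0.12, 0, 0, -25, -1],
    [0.35, 0.36, 0.12, 0, 0, -25, -1],
    [0.35, 0.36, 0.12, 0, 0, -25, -1],
    [0.35, 0.36, 0.12, 0, 0, -25, -1],
  ],
)

```text
t: 2.43
eef_pos: [0.4359, -0.3654, 0.329]
tool_rot: [0.0, 0.995, -0.104, 0.0]
contact_force: [0.6, -0.7, 0.5]
gripper_width: 1.001
```

Request:
step_arm(
  increments=[
    [0.06, 0.16, 0.07, 0, 0, 0, -1],
    [0.06, 0.16, 0.07, 0, 0, 0, -1],
    [0.06, 0.16, 0.07, 0, 0, 0, -1],
    [0.06, 0.16, 0.07, 0, 0, 0, -1],
    [0.06, 0.16, 0.07, 0, 0, 0, -1],
    [0.06, 0.16, 0.07, 0, 0, 0, -1],
    [0.06, 0.16, 0.07, 0, 0, 0, -1],
    [0.06, 0.16, 0.07, 0, 0, 0, -1],
  ],
)

```text
t: 3.1
eef_pos: [0.4942, -0.2083, 0.3977]
tool_rot: [0.0, 0.994, -0.105, -0.0]
contact_force: [-0.0, -0.5, -0.4]
gripper_width: 1.0
```

Run:
```python
from h import *
r=cam("wrist"); print(bot.get_obs()["eef_pos"])
for n in ["blue_cup_mid","orange_cup_mid"]:
    for d in bot.place_of(n,"wrist"):
        uv=np.array(d["location"])*[640,400]; print(n,uv.round(),d["conf"],onz(r,uv,.0375).round(4))
im=r["color"][:,:,::-1].copy()
for p in [(.509,-.291),(.5016,-.1243)]:
    cv2.polylines(im,[hull(r,*p,0).astype(int).reshape(-1,1,2)],True,(0,0,255))
cv2.imwrite("pics/c1.png",im)
```

```text
[ 0.4939555  -0.20870107  0.39748834]
blue_cup_mid [448. 173.] 0.63 [ 0.406  -0.3914  0.0375]
orange_cup_mid [266. 146.] 0.98 [ 0.5046 -0.1297  0.0375]
orange_cup_mid [ 65. 209.] 0.36 [0.4736 0.2045 0.0375]
```

View pics/c1.png

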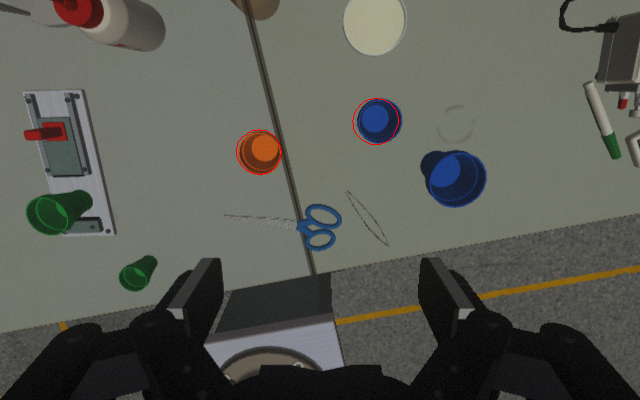

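```bash
cat >> h.py <<'E'
def fitcup(r,color,near,z0,p0=(.5,-.1)):
    m,st,c=mask(r,color,near)
    h=cv2.convexHull(cv2.findNonZero(m)); c2,a=hc(h.astype(np.float32)[:,0])
    s=least_squares(lambda p:hc(hull(r,p[0],p[1],z0))[0]-c2,p0)
    return s.x,a,hc(hull(r,*s.x,z0))[1]
E
python3 - <<'E'
import h
h.RNG["blue"]=[(100,130),90]
import numpy as np,cv2
from h import *
W=cam("wrist");S=cam("scene");D=cam("side")
for n,c,z,us in [("green","green",.01,[(57,212),(266,275),(315,154)]),("blue","blue",0,[(380,121),(389,168),(320,250)]),("orange","orange",0,[(258,152),(351,201),(318,210)])]:
    for r,u in zip((W,S,D),us):
        x,a,b=fitcup(r,c,u,z); print(n,x.round(4),int(a),int(b))
E
```

```text
green [0.4773 0.1961] 2088 2214
green [0.4798 0.1973] 487 658
green [0.4778 0.2024] 307 406
blue [ 0.5092 -0.296 ] 1555 1638
blue [ 0.5105 -0.296 ] 327 476
blue [ 0.5094 -0.2918] 694 831
orange [ 0.5006 -0.1254] 1462 1532
orange [ 0.5017 -0.1244] 399 521
orange [ 0.5008 -0.1226] 554 629
```

Request:
step_arm(
  increments=[
    [0.05, 0.4, 0.0, 0, 0, 0, -1],
    [0.05, 0.4, 0.0, 0, 0, 0, -1],
    [0.05, 0.4, 0.0, 0, 0, 0, -1],
    [0.05, 0.4, 0.0, 0, 0, 0, -1],
    [0.05, 0.4, 0.0, 0, 0, 0, -1],
    [0.05, 0.4, 0.0, 0, 0, 0, -1],
    [0.05, 0.4, 0.0, 0, 0, 0, -1],
    [0.05, 0.4, 0.0, 0, 0, 0, -1],
    [0.05, 0.4, 0.0, 0, 0, 0, -1],
    [0.05, 0.4, 0.0, 0, 0, 0, -1],
  ],
)

```text
t: 4.23
eef_pos: [0.5443, 0.1971, 0.398]
tool_rot: [-0.001, 0.995, -0.103, -0.0]
contact_force: [0.1, 0.1, -1.6]
gripper_width: 1.0
```

Run:
```python
from h import *
W=cam("wrist"); print(bot.get_obs()["eef_pos"])
i=W["color"][:,:,::-1]; cv2.imwrite("pics/d1.png",i)
for n,z in [("fixed_jaw",.0155),("jaw_grip",.055),("clamp",0)]:
    for d in bot.place_of(n,"wrist"):
        uv=np.array(d["location"])*[640,400]; print(n,uv.round(1),round(d["conf"],2),onz(W,uv,z).round(4))
cv2.imwrite("pics/d2.png",cv2.resize(i[40:240,200:450],None,fx=3,fy=3,interpolation=cv2.INTER_CUBIC))
```

```text
[0.5435496  0.20249599 0.39765435]
fixed_jaw [322.4 195.5] 0.59 [0.4539 0.2108 0.0155]
jaw_grip [324.2 107.9] 0.82 [0.5913 0.1801 0.055 ]
clamp [321.8 143.9] 0.83 [0.534  0.1952 0.    ]
```

View pics/d2.png

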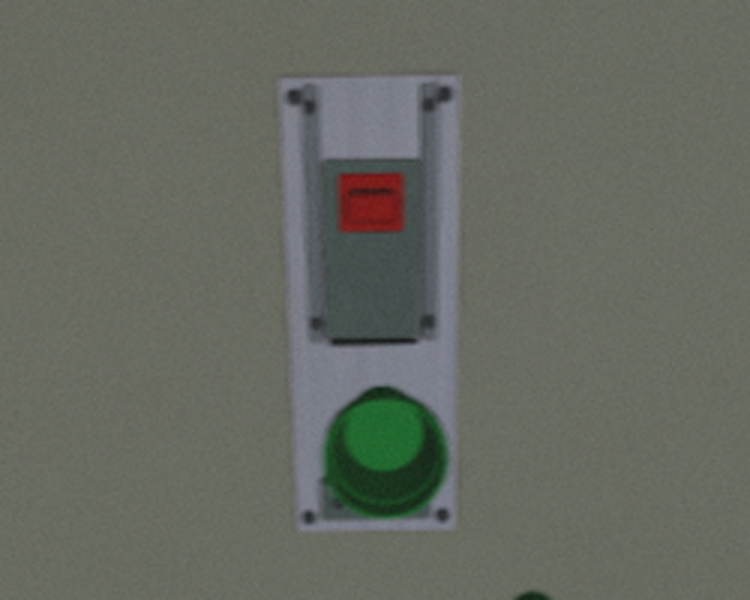

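Run:
```python
from h import *
W=cam("wrist")
C=np.array([onz(W,(200+u/3,40+v/3),.01) for u,v in [(280,77),(461,75),(298,529),(456,528)]]);print(C.round(4))
ax=(C[2]+C[3]-C[0]-C[1]);print("clamp x angle",np.degrees(np.arctan2(ax[1],ax[0])),np.linalg.norm(ax)/2,C.mean(0).round(4))
print("handle top",[onz(W,(200+u/3,40+v/3),.066).round(4) for u,v in [(341,173),(404,173),(371,188)]])
print("jawface",onz(W,(200+374/3,40+342/3),.015).round(4))
print(fitcup(W,"green",(328,190),.01))
print(bot.get_obs()["eef_pos"])
```

```text
[[0.6569 0.2074 0.01  ]
 [0.6397 0.1208 0.01  ]
 [0.4247 0.2517 0.01  ]
 [0.4071 0.1651 0.01  ]]
clamp x angle 169.19636232454022 0.2366074814756759 [0.5321 0.1862 0.01  ]
handle top [array([0.6084, 0.1864, 0.066 ]), array([0.6026, 0.1588, 0.066 ]), array([0.5992, 0.1746, 0.066 ])]
jawface [0.5205 0.1887 0.015 ]
(array([0.47724552, 0.19597528]), 1389.5, 1475.7162631666288)
[0.54519788 0.19160865 0.39779602]
```

Request:
step_arm(
  increments=[
    [0.046, -0.016, -0.1, 0, 0, 1, -1],
    [0.046, -0.016, -0.29, 0, 0, 1, -1],
    [0.046, -0.016, -0.29, 0, 0, 1, -1],
    [0.046, -0.016, -0.29, 0, 0, 1, -1],
    [0.046, -0.016, -0.29, 0, 0, 1, -1],
    [0.046, -0.016, -0.29, 0, 0, 1, -1],
    [0.046, -0.016, -0.29, 0, 0, 1, -1],
    [0.046, -0.016, -0.29, 0, 0, 1, -1],
    [0.046, -0.016, -0.29, 0, 0, 1, -1],
    [0.046, -0.016, -0.29, 0, 0, 1, -1],
  ],
)

```text
t: 5.32
eef_pos: [0.592, 0.1762, 0.1099]
tool_rot: [-0.0, 0.995, -0.096, 0.001]
contact_force: [0.2, -0.0, 1.1]
gripper_width: 0.996
```

Run:
```python
from h import *
o=bot.get_obs();print(o["t"],o["eef_pos"],o["tool_rot"])
for c in ["wrist"]:
    W=cam(c); cv2.imwrite(f"pics/e_{c}.png",W["color"][:,:,::-1])
    for d in bot.place_of("jaw_grip",c):
        uv=np.array(d["location"])*[640,400]; print(uv,d["conf"],onz(W,uv,.055))
```

```text
5.3167 [0.59197926 0.17623985 0.10991024] [-2.30796375e-04  9.95355936e-01 -9.62587717e-02  8.69925541e-04]
[313.024 219.32 ] 0.84 [0.59156124 0.17909507 0.055     ]
```

View pics/e_wrist.png

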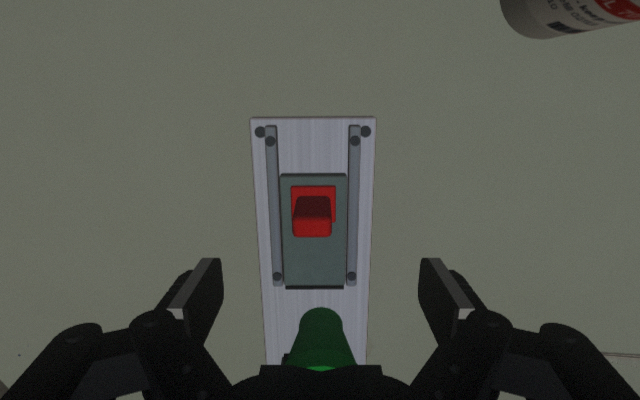

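Request:
step_arm(
  increments=[
    [0.0, 0.002, -0.04, 0, 0, 0, -1],
    [0.0, 0.002, -0.076, 0, 0, 0, -1],
    [0.0, 0.002, -0.076, 0, 0, 0, -1],
    [0.0, 0.002, -0.076, 0, 0, 0, 1],
    [0.0, 0.002, -0.076, 0, 0, 0, 1],
    [0.0, 0.002, -0.076, 0, 0, 0, 1],
    [0.0, 0.002, -0.076, 0, 0, 0, 1],
    [0.0, 0.002, -0.076, 0, 0, 0, 1],
    [0.0, 0.002, -0.076, 0, 0, 0, 1],
    [0.0, 0.002, -0.076, 0, 0, 0, 1],
  ],
  force=60,
)

```text
t: 6.25
eef_pos: [0.5927, 0.1815, 0.0346]
tool_rot: [-0.002, 0.995, -0.095, 0.002]
contact_force: [-0.0, 3.4, 6.8]
gripper_width: 0.273
```

Request:
step_arm(
  increments=[
    [-0.005, 0.003, 0, 0, 0, 0, 1],
    [-0.01, 0.004, 0, 0, 0, 0, 1],
    [-0.015, 0.005, 0, 0, 0, 0, 1],
    [-0.019, 0.006, 0, 0, 0, 0, 1],
    [-0.023, 0.0065, 0, 0, 0, 0, 1],
    [-0.027, 0.007, 0, 0, 0, 0, 1],
    [-0.031, 0.008, 0, 0, 0, 0, 1],
    [-0.035, 0.009, 0, 0, 0, 0, 1],
    [-0.039, 0.0095, 0, 0, 0, 0, 1],
    [-0.039, 0.0095, 0, 0, 0, 0, 1],
  ],
)

```text
t: 7.08
eef_pos: [0.5579, 0.1881, 0.0347]
tool_rot: [-0.002, 0.995, -0.096, 0.006]
contact_force: [13.3, -1.0, -1.3]
gripper_width: 0.27
```

Run:
```python
from h import *
o=bot.get_obs();print(o["t"],o["eef_pos"],o["contact_force"])
W=cam("wrist"); cv2.imwrite("pics/f_w.png",W["color"][:,:,::-1])
S=cam("side"); cv2.imwrite("pics/f_s.png",cv2.resize(S["color"][120:200,270:390,::-1],None,fx=5,fy=5,interpolation=cv2.INTER_CUBIC))
```

```text
7.0833 [0.5578716  0.1881412  0.03472739] [13.32572018 -0.98766515 -1.34971359]
```

View pics/f_w.png

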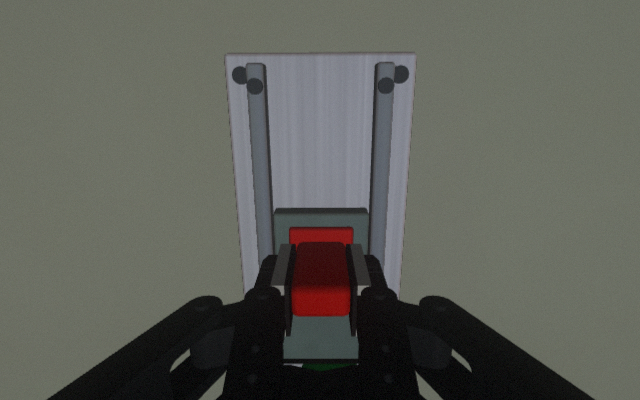

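View pics/f_s.png

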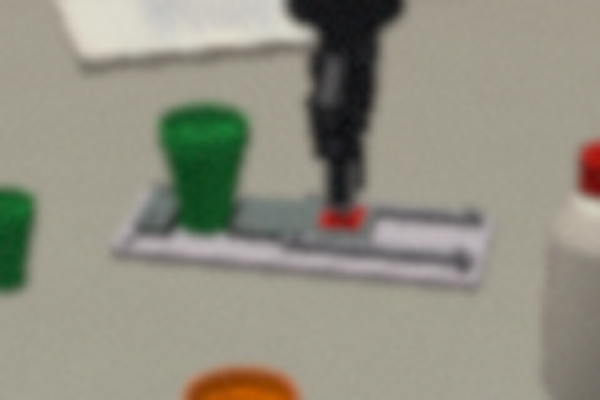

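Request:
step_arm(
  increments=[
    [-0.002, 0.0005, 0, 0, 0, 0, 1],
    [-0.004, 0.001, 0, 0, 0, 0, 1],
    [-0.006, 0.001, 0, 0, 0, 0, 1],
    [-0.008, 0.0015, 0, 0, 0, 0, 1],
    [-0.008, 0.0015, 0, 0, 0, 0, 1],
    [-0.008, 0.0015, 0, 0, 0, 0, 1],
  ],
)

```text
t: 7.68
eef_pos: [0.5575, 0.1883, 0.035]
tool_rot: [-0.003, 0.995, -0.098, 0.011]
contact_force: [36.1, -1.2, -19.7]
gripper_width: 0.272
```

Request:
step_arm(
  increments=[
    [0.006, -0.001, 0, 0, 0, 0, 1],
    [0.006, -0.001, 0, 0, 0, 0, 1],
    [0.006, -0.001, 0, 0, 0, 0, 0.0],
    [0.006, -0.001, 0, 0, 0, 0, -1],
    [0.006, -0.001, 0.0, 0, 0, 0, -1],
    [0.006, -0.001, 0.0, 0, 0, 0, -1],
    [0.006, -0.001, 0.04, 0, 0, 0, -1],
    [0.006, -0.001, 0.08, 0, 0, 0, -1],
    [0.006, -0.001, 0.12, 0, 0, 0, -1],
    [0.006, -0.001, 0.16, 0, 0, 0, -1],
  ],
)

```text
t: 8.52
eef_pos: [0.5487, 0.1891, 0.1936]
tool_rot: [0.0, 0.995, -0.095, -0.001]
contact_force: [1.0, 0.1, -1.4]
gripper_width: 1.0
```

Request:
step_arm(
  increments=[
    [-0.04, 0.01, 0.04, 0, 0, 0, -1],
    [-0.06, 0.01, 0.08, 0, 0, 0, -1],
    [-0.06, 0.01, 0.12, 0, 0, 0, -1],
    [-0.06, 0.01, 0.16, 0, 0, 0, -1],
    [-0.06, 0.01, 0.16, 0, 0, 0, -1],
    [-0.06, 0.01, 0.16, 0, 0, 0, -1],
    [-0.06, 0.01, 0.16, 0, 0, 0, -1],
  ],
)

```text
t: 9.1
eef_pos: [0.4895, 0.1991, 0.3524]
tool_rot: [-0.0, 0.995, -0.095, 0.001]
contact_force: [0.2, -0.2, -0.4]
gripper_width: 1.002
```

Run:
```python
from h import *
o=bot.get_obs();print(o["t"],o["eef_pos"],o["contact_force"])
W=cam("wrist"); i=W["color"][:,:,::-1]; cv2.imwrite("pics/g_w.png",cv2.resize(i[20:270,180:480],None,fx=2.4,fy=2.4,interpolation=cv2.INTER_CUBIC))
for n,z in [("fixed_jaw",.0155),("jaw_grip",.055),("green_cup_mid",.0475)]:
    for d in bot.place_of(n,"wrist"):
        uv=np.array(d["location"])*[640,400]; print(n,uv,d["conf"],onz(W,uv,z))
S=cam("side"); cv2.imwrite("pics/g_s.png",cv2.resize(S["color"][120:200,270:390,::-1],None,fx=5,fy=5,interpolation=cv2.INTER_CUBIC))
print(fitcup(W,"green",proj(W,(.47,.198,.05))[0],.01),fitcup(S,"green",(312,155),.01))
```

```text
9.1 [0.48947636 0.19905863 0.35243523] [ 0.1916901  -0.16698615 -0.44547834]
jaw_grip [319.104  91.4  ] 0.93 [0.56053094 0.18484477 0.055     ]
green_cup_mid [321.92 166.8 ] 0.9 [0.4641167  0.19963502 0.0475    ]
green_cup_mid [380.416 230.28 ] 0.64 [0.35677783 0.1346762  0.0475    ]
(array([0.46657787, 0.19822766]), 1773.5, 1861.009514364181) (array([0.46643274, 0.20270266]), 328.5, 406.77820093603805)
```

View pics/g_w.png

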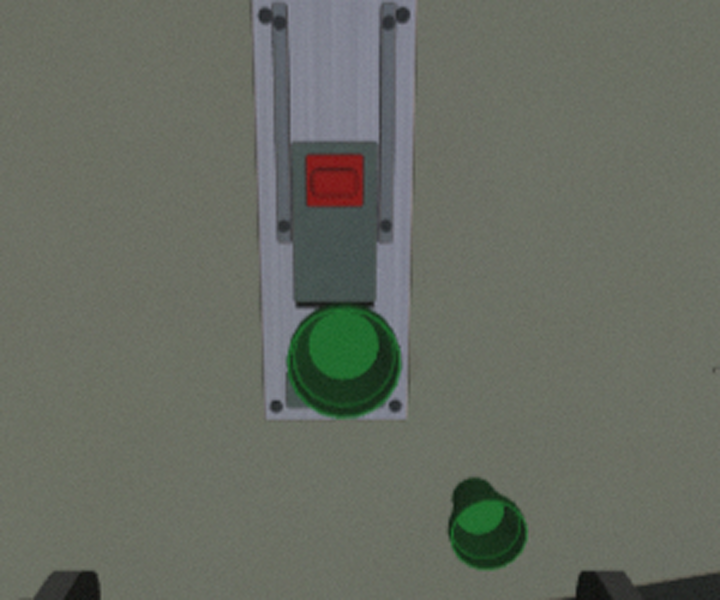

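View pics/g_s.png

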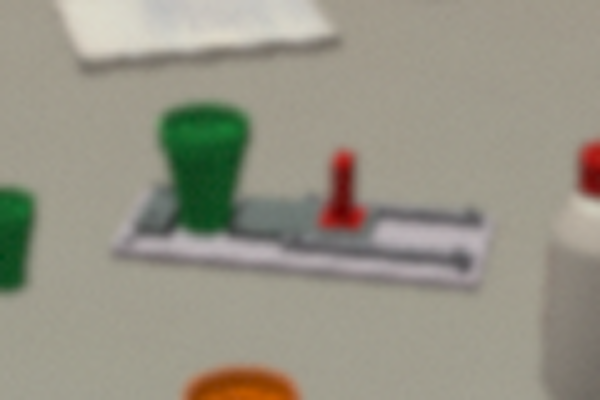

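Run:
```python
from h import *
S=cam("scene"); i=S["color"][:,:,::-1].copy(); cv2.imwrite("pics/h_s.png",cv2.resize(i[225:315,215:305],None,fx=6,fy=6,interpolation=cv2.INTER_CUBIC))
def tr(p): return ((p-[215,225])*6).round(0).tolist()
print(tr(proj(S,[(.4667,.199,.01),(.4667-.0182,.199+.0035,.021),(.4667+.0182,.199-.0035,.021)])))
print(fitcup(S,"green",(268,280),.01))
```

```text
[[336.0, 376.0], [357.0, 396.0], [311.0, 329.0]]
(array([0.46898047, 0.19905741]), 500.5, 662.7251996644773)
```

View pics/h_s.png

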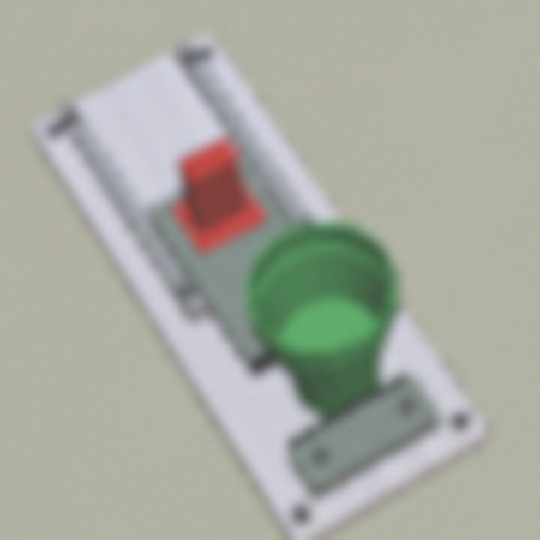

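Run:
```python
from h import *
S=cam("scene")
a=onz(S,(215+250/6,225+358/6),.021);b=onz(S,(215+290/6,225+438/6),.021);b2=onz(S,(215+405/6,225+378/6),.021)
u=np.array([-.982,.187,0]);print(a,b,b2,(b-a)@u, (b2-a)@u)
```

```text
[0.49223075 0.22199191 0.021     ] [0.45309903 0.23359792 0.021     ] [0.44103097 0.18308402 0.021     ] 0.04059766986850346 0.04300240163298051
```

Run:
```python
from h import *
W=cam("wrist")
f=lambda u,v,z:onz(W,(180+u/2.4,20+v/2.4),z).round(4)
print("face",f(335,302,.021),f(335,307,.010))
print("handle top corners",[f(*p,.066) for p in [(309,168),(361,168),(361,197),(309,197)]])
print("handle base",f(305,153,.024),f(364,207,.024))
print("fixed jaw left/bottom",f(287,408,.021),"left top",f(287,372,.021))
print("plate end",f(338,419,.01),"floor centre",f(344,344,.04), fitcup(W,"green",(322,170),.01))
i=W["color"][:,:,::-1]; cv2.imwrite("pics/i_w.png",cv2.resize(i[120:210,270:380],None,fx=7,fy=6.5,interpolation=cv2.INTER_CUBIC))
```

```text
face [0.4876 0.1976 0.021 ] [0.4828 0.1985 0.01  ]
handle top corners [array([0.5638, 0.1962, 0.066 ]), array([0.5589, 0.1705, 0.066 ]), array([0.5451, 0.1731, 0.066 ]), array([0.5501, 0.199 , 0.066 ])]
handle base [0.5717 0.1981 0.024 ] [0.5374 0.1715 0.024 ]
fixed jaw left/bottom [0.4297 0.2385 0.021 ] left top [0.4517 0.2338 0.021 ]
plate end [0.4134 0.2101 0.01  ] floor centre [0.4662 0.1965 0.04  ] (array([0.46665413, 0.19822798]), 1782.0, 1874.8574358441401)
```

View pics/i_w.png

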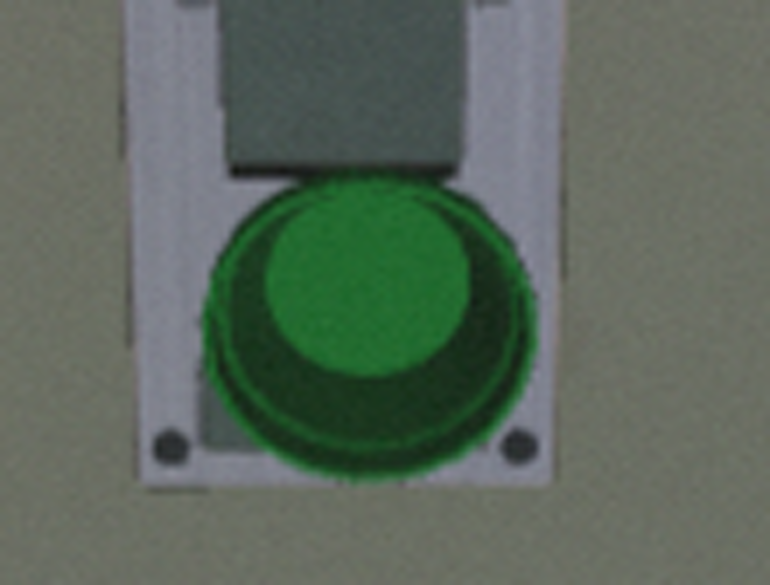

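Request:
step_arm(
  increments=[
    [0.019, -0.4955, -0.05, 0, 0, 0, -1],
    [0.019, -0.4955, -0.05, 0, 0, 0, -1],
    [0.019, -0.4955, -0.05, 0, 0, 0, -1],
    [0.019, -0.4955, -0.05, 0, 0, 0, -1],
    [0.019, -0.4955, -0.05, 0, 0, 0, -1],
    [0.019, -0.4955, -0.05, 0, 0, 0, -1],
    [0.019, -0.4955, -0.05, 0, 0, 0, -1],
    [0.019, -0.4955, -0.05, 0, 0, 0, -1],
    [0.019, -0.4955, -0.05, 0, 0, 0, -1],
    [0.019, -0.4955, -0.05, 0, 0, 0, -1],
  ],
)

```text
t: 10.33
eef_pos: [0.5054, -0.2174, 0.31]
tool_rot: [0.0, 0.995, -0.095, -0.0]
contact_force: [0.9, 1.2, 0.4]
gripper_width: 1.001
```

Request:
step_arm(
  increments=[
    [0.001, -0.08, -0.05, 0, 0, 0, -1],
    [0.001, -0.08, -0.12, 0, 0, 0, -1],
    [0.001, -0.08, -0.12, 0, 0, 0, -1],
    [0.001, -0.08, -0.12, 0, 0, 0, -1],
    [0.001, -0.08, -0.12, 0, 0, 0, -1],
    [0.001, -0.08, -0.12, 0, 0, 0, -1],
    [0.001, -0.08, -0.12, 0, 0, 0, -1],
  ],
)

```text
t: 10.92
eef_pos: [0.5081, -0.2946, 0.1919]
tool_rot: [0.0, 0.995, -0.095, 0.001]
contact_force: [-0.4, -0.6, 1.1]
gripper_width: 1.003
```

```bash
cat > w.py <<'E'
import sys
from h import *
import h
h.RNG["blue"]=[(100,130),90]
color,x,y,z0,out=sys.argv[1],float(sys.argv[2]),float(sys.argv[3]),float(sys.argv[4]),sys.argv[5]
o=bot.get_obs();print(o["t"],o["eef_pos"].round(4),o["contact_force"].round(1))
W=cam("wrist"); i=W["color"][:,:,::-1].copy()
p,a,b=fitcup(W,color,proj(W,(x,y,z0+.05))[0],z0,(x,y)); print(p.round(4),int(a),int(b))
cv2.polylines(i,[hull(W,*p,z0).astype(int).reshape(-1,1,2)],True,(0,0,255)); cv2.imwrite(out,i)
E
python3 w.py blue .5095 -.2955 0 pics/j1.png
```

```text
10.9167 [ 0.5081 -0.2946  0.1919] [-0.4 -0.6  1.1]
[ 0.5092 -0.2958] 4269 4441
```

View pics/j1.png

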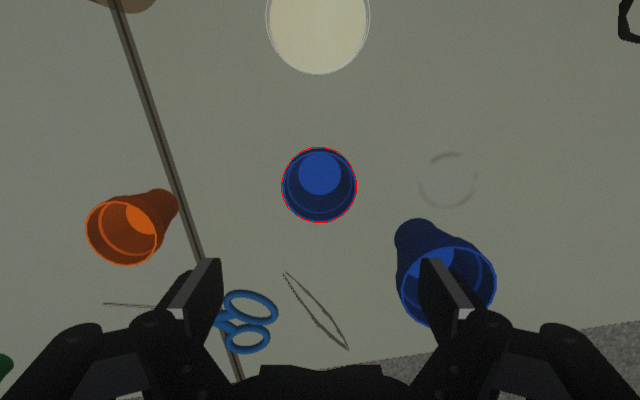

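Request:
step_arm(
  increments=[
    [0.001, -0.001, -0.04, 0, 0, 0, -1],
    [0.001, -0.001, -0.08, 0, 0, 0, -1],
    [0.001, -0.001, -0.12, 0, 0, 0, -1],
    [0.001, -0.001, -0.145, 0, 0, 0, -1],
    [0.001, -0.001, -0.145, 0, 0, 0, -1],
    [0.001, -0.001, -0.145, 0, 0, 0, 0.2],
    [0.001, -0.001, -0.145, 0, 0, 0, 0.6],
    [0.001, -0.001, -0.145, 0, 0, 0, 1],
    [0.001, -0.001, -0.145, 0, 0, 0, 1],
    [0.001, -0.001, -0.145, 0, 0, 0, 1],
  ],
  force=25,
)

```text
t: 11.8
eef_pos: [0.5104, -0.2969, 0.0486]
tool_rot: [0.001, 0.995, -0.095, 0.003]
contact_force: [0.5, 2.3, 7.6]
gripper_width: 0.689
```

```bash
python3 w.py blue .5095 -.2955 0 pics/j2.png; python3 -c "
from h import *
D=cam('side');cv2.imwrite('pics/j3.png',cv2.resize(D['color'][180:330,230:430,::-1],None,fx=3,fy=3))"
```

```text
11.8 [ 0.5104 -0.2969  0.0486] [0.5 2.3 7.6]
[ 0.5087 -0.298 ] 17669 18049
```

View pics/j2.png

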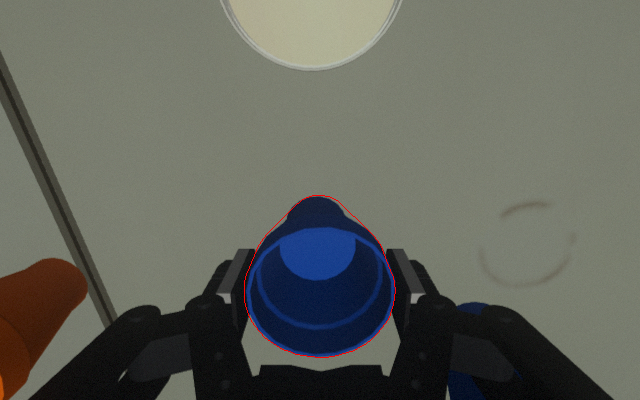

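View pics/j3.png

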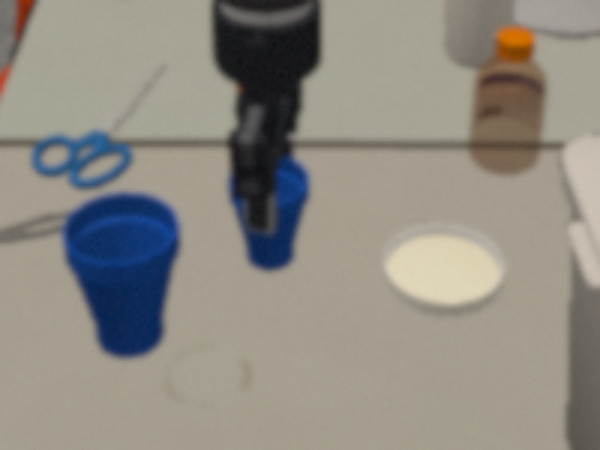

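```bash
python3 -c "
from h import *
D=cam('side')
for z in (.03,.035,.04,.045,.05,.055): print(z,((proj(D,[(.504,-.329,z),(.502,-.338,z)])-[230,180])*3).round().tolist())"
```

```text
0.03 [[260.0, 254.0], [257.0, 262.0]]
0.035 [[260.0, 249.0], [256.0, 257.0]]
0.04 [[260.0, 243.0], [256.0, 251.0]]
0.045 [[259.0, 238.0], [256.0, 246.0]]
0.05 [[259.0, 233.0], [256.0, 241.0]]
0.055 [[259.0, 227.0], [256.0, 235.0]]
```

Request:
step_arm(
  increments=[
    [0, 0, 0.02, 0, 0, 0, 1],
    [0, 0, 0.06, 0, 0, 0, 1],
    [0, 0, 0.1, 0, 0, 0, 1],
    [0, 0, 0.14, 0, 0, 0, 1],
    [-0.01, 0.035, 0.155, 0, 0, 0, 1],
    [-0.042, 0.45, 0.155, 0, 0, 0, 1],
    [-0.042, 0.45, 0.155, 0, 0, 0, 1],
    [-0.042, 0.45, 0.155, 0, 0, 0, 1],
    [-0.042, 0.45, 0.155, 0, 0, 0, 1],
    [-0.042, 0.45, 0.155, 0, 0, 0, 1],
  ],
  force=30,
)

```text
t: 12.78
eef_pos: [0.4817, -0.052, 0.2022]
tool_rot: [0.0, 0.995, -0.096, 0.002]
contact_force: [1.5, 0.6, -0.9]
gripper_width: 0.688
```

Request:
step_arm(
  increments=[
    [-0.016, 0.265, 0, 0, 0, 0, 1],
    [-0.016, 0.265, 0, 0, 0, 0, 1],
    [-0.016, 0.265, 0, 0, 0, 0, 1],
    [-0.016, 0.265, 0, 0, 0, 0, 1],
    [-0.016, 0.265, 0, 0, 0, 0, 1],
    [-0.016, 0.265, 0, 0, 0, 0, 1],
    [-0.016, 0.265, 0, 0, 0, 0, 1],
    [-0.016, 0.265, 0, 0, 0, 0, 1],
  ],
)

```text
t: 13.45
eef_pos: [0.4651, 0.2171, 0.2023]
tool_rot: [-0.002, 0.996, -0.092, 0.001]
contact_force: [0.4, 0.4, -0.6]
gripper_width: 0.691
```

```bash
python3 w.py blue .468 .15 .16 pics/k1.png; python3 -c "
from station import bot;print(bot.get_obs()['tool_rot'],bot.get_obs()['gripper_width'])"
```

```text
13.45 [0.4651 0.2171 0.2023] [ 0.4  0.4 -0.6]
[0.4676 0.2151] 17652 19952
[-8.01583013e-04  9.95645145e-01 -9.32140874e-02  1.11166741e-03] 0.6905154403413217
```

View pics/k1.png

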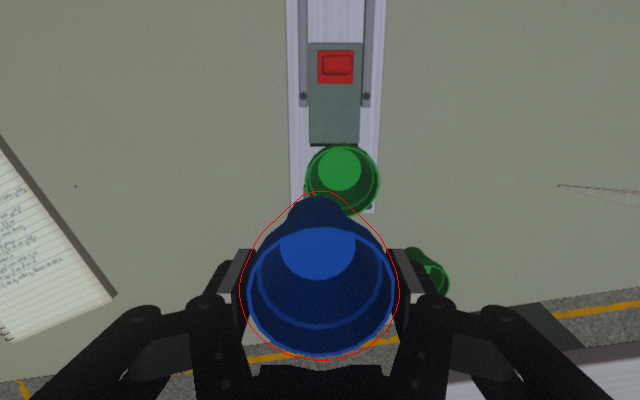

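```bash
sed -i 's/^import h$/import h/' w.py
python3 - <<'E'
import h
h.RNG["blue"]=[(100,130),90]
from h import *
W=cam("wrist");o=bot.get_obs();e=o["eef_pos"];print(e.round(4))
for z0 in (e[2]-.0486,):
    p,a,b=fitcup(W,"blue",proj(W,(e[0],e[1],z0+.05))[0],z0,e[:2]); print(p.round(4),(p-e[:2]).round(4),a,b)
p,a,b=fitcup(W,"green",proj(W,(.4667,.199,.06))[0],.01,(.4667,.199)); print("green",p.round(4),a,b)
i=W["color"][:,:,::-1].copy()
for q,z,c in ((p,.01,(0,0,255)),(p,.01,0)): cv2.polylines(i,[hull(W,*q,z).astype(int).reshape(-1,1,2)],True,(0,0,255))
m,st,ce=mask(W,"green",proj(W,(.4667,.199,.06))[0]); print(st,[hull(W,*p,.01).min(0),hull(W,*p,.01).max(0)])
E
```

```text
[0.4659 0.2117 0.2014]
[0.4637 0.2127] [-0.0022  0.001 ] 17651.5 17947.21775072324
green [0.4685 0.1969] 4010.5 4497.426951966016
[ 301  145   74   73 3760] [array([300.7433 , 141.47977], dtype=float32), array([376.33646, 217.39584], dtype=float32)]
```

Request:
step_arm(
  increments=[
    [0.003, -0.0135, 0, 0, 0, 0, 1],
    [0.003, -0.0135, 0, 0, 0, 0, 1],
    [0.003, -0.0135, -0.02, 0, 0, 0, 1],
    [0.003, -0.0135, -0.045, 0, 0, 0, 1],
    [0.003, -0.0135, -0.065, 0, 0, 0, 1],
    [0.003, -0.0135, -0.076, 0, 0, 0, 1],
    [0.003, -0.0135, -0.076, 0, 0, 0, 1],
    [0.003, -0.0135, -0.076, 0, 0, 0, 1],
  ],
)

```text
t: 14.22
eef_pos: [0.4689, 0.1973, 0.1246]
tool_rot: [0.0, 0.995, -0.096, -0.0]
contact_force: [0.4, -0.7, 0.1]
gripper_width: 0.684
```

Run:
```python
from h import *
o=bot.get_obs();print(o["t"],o["eef_pos"].round(4),o["tool_rot"].round(3),o["contact_force"].round(1))
W=cam("wrist");D=cam("side");S=cam("scene")
cv2.imwrite("pics/l1.png",np.hstack([cv2.resize(D["color"][100:200,265:365,::-1],None,fx=4,fy=4,interpolation=cv2.INTER_CUBIC),cv2.resize(S["color"][215:315,215:315,::-1],None,fx=4,fy=4,interpolation=cv2.INTER_CUBIC)]))
```

```text
14.2167 [0.4689 0.1973 0.1246] [ 0.     0.995 -0.096 -0.   ] [ 0.4 -0.7  0.1]
```

View pics/l1.png

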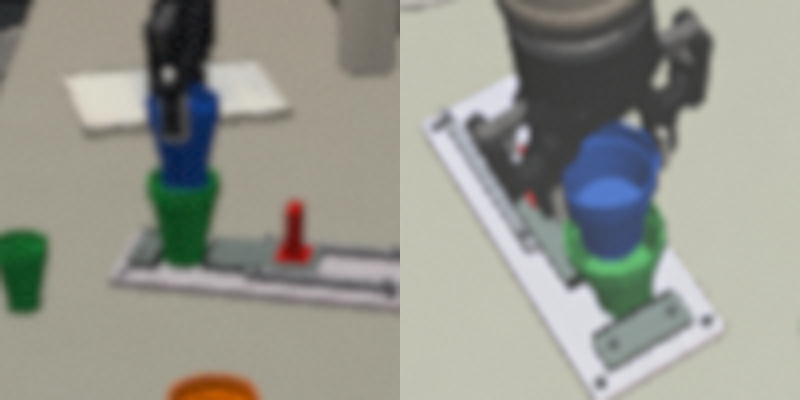

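Request:
step_arm(
  increments=[
    [0, 0.001, -0.006, 0, 0, 0, 1],
    [0, 0.001, -0.012, 0, 0, 0, 1],
    [0, 0.001, -0.018, 0, 0, 0, 1],
    [0, 0.001, -0.024, 0, 0, 0, 1],
    [0, 0.001, -0.028, 0, 0, 0, 1],
    [0, 0.001, -0.028, 0, 0, 0, 1],
  ],
)

```text
t: 14.87
eef_pos: [0.468, 0.1985, 0.0951]
tool_rot: [0.001, 0.995, -0.095, -0.001]
contact_force: [-0.7, -0.0, -0.3]
gripper_width: 0.691
```

Request:
step_arm(
  increments=[
    [0, 0, -0.002, 0, 0, 0, 1],
    [0, 0, -0.004, 0, 0, 0, 1],
    [0, 0, -0.006, 0, 0, 0, 1],
    [0, 0, -0.007, 0, 0, 0, 1],
    [0, 0, -0.007, 0, 0, 0, 1],
    [0, 0, -0.007, 0, 0, 0, 1],
  ],
)

```text
t: 15.37
eef_pos: [0.4688, 0.1989, 0.0894]
tool_rot: [-0.0, 0.995, -0.095, 0.0]
contact_force: [-1.4, 0.8, -0.9]
gripper_width: 0.688
```

Request:
step_arm(
  increments=[
    [0, 0, -0.001, 0, 0, 0, 1],
    [0, 0, -0.002, 0, 0, 0, 1],
    [0, 0, -0.003, 0, 0, 0, 1],
    [0, 0, -0.004, 0, 0, 0, 1],
    [0, 0, -0.004, 0, 0, 0, 1],
  ],
)

```text
t: 15.78
eef_pos: [0.4706, 0.1997, 0.088]
tool_rot: [-0.001, 0.995, -0.096, 0.002]
contact_force: [-3.0, -1.5, 20.9]
gripper_width: 0.684
```

Request:
step_arm(
  increments=[
    [0.0, 0, 0.002, 0, 0, 0, 1],
    [0.0, 0, 0.003, 0, 0, 0, 0.3],
    [0, 0, 0.003, 0, 0, 0, -0.3],
    [0, 0, 0.003, 0, 0, 0, -1],
    [0, 0, 0.003, 0, 0, 0, -1],
    [0, 0, 0.003, 0, 0, 0, -1],
    [0, 0, 0.03, 0, 0, 0, -1],
    [0, 0, 0.07, 0, 0, 0, -1],
    [0, 0, 0.11, 0, 0, 0, -1],
    [0, 0, 0.15, 0, 0, 0, -1],
  ],
)

```text
t: 16.62
eef_pos: [0.4681, 0.1987, 0.2367]
tool_rot: [0.0, 0.995, -0.095, -0.001]
contact_force: [1.2, 0.3, 0.3]
gripper_width: 0.995
```

```bash
python3 w.py blue .4667 .1985 .04 pics/m1.png;python3 - <<'E'
from h import *
D=cam("side");S=cam("scene")
cv2.imwrite("pics/m2.png",np.hstack([cv2.resize(D["color"][100:200,265:365,::-1],None,fx=4,fy=4,interpolation=cv2.INTER_CUBIC),cv2.resize(S["color"][215:315,215:315,::-1],None,fx=4,fy=4,interpolation=cv2.INTER_CUBIC)]))
E
```

```text
16.6167 [0.4681 0.1987 0.2367] [1.2 0.3 0.3]
[0.4661 0.1993] 4175 4269
```

View pics/m1.png

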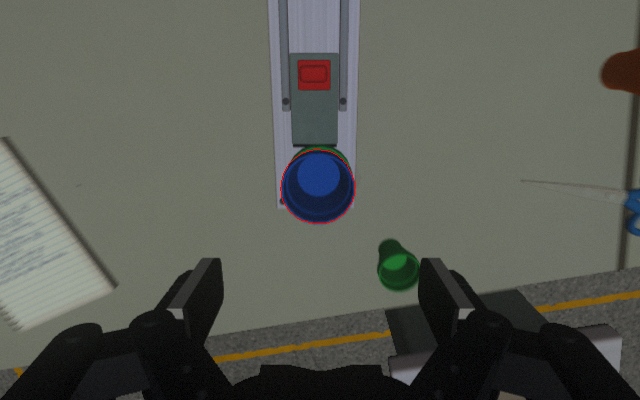

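View pics/m2.png

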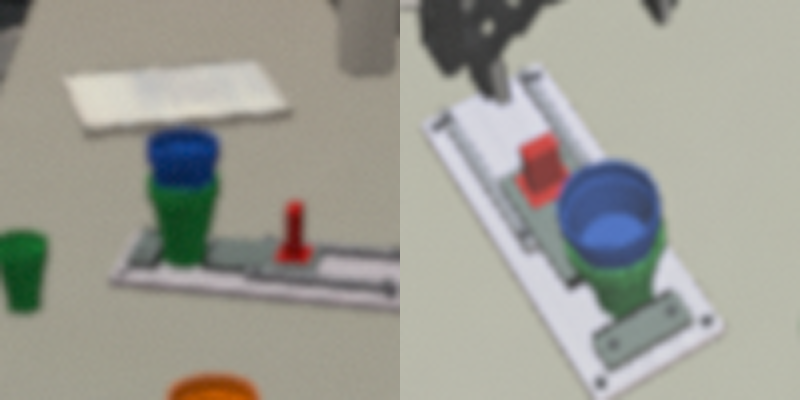

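Request:
step_arm(
  increments=[
    [0.034, -0.324, -0.02, 0, 0, 0, -1],
    [0.034, -0.324, -0.045, 0, 0, 0, -1],
    [0.034, -0.324, -0.045, 0, 0, 0, -1],
    [0.034, -0.324, -0.045, 0, 0, 0, -1],
    [0.034, -0.324, -0.045, 0, 0, 0, -1],
    [0.034, -0.324, -0.045, 0, 0, 0, -1],
    [0.034, -0.324, -0.045, 0, 0, 0, -1],
    [0.034, -0.324, -0.045, 0, 0, 0, -1],
    [0.034, -0.324, -0.045, 0, 0, 0, -1],
    [0.034, -0.324, -0.045, 0, 0, 0, -1],
  ],
)

```text
t: 17.6
eef_pos: [0.5013, -0.1276, 0.1883]
tool_rot: [0.0, 0.995, -0.098, -0.002]
contact_force: [-0.1, 1.0, 0.6]
gripper_width: 0.997
```

```bash
python3 w.py orange .5006 -.1252 0 pics/n1.png
```

```text
17.6 [ 0.5013 -0.1276  0.1883] [-0.1  1.   0.6]
[ 0.5007 -0.1248] 4399 4534
```

View pics/n1.png

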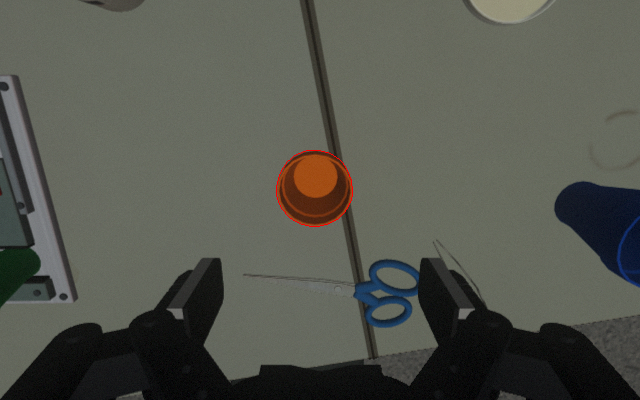

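Request:
step_arm(
  increments=[
    [0, 0.0005, -0.04, 0, 0, 0, -1],
    [0, 0.0005, -0.08, 0, 0, 0, -1],
    [0, 0.0005, -0.12, 0, 0, 0, -1],
    [0, 0.0005, -0.142, 0, 0, 0, -1],
    [0, 0.0005, -0.142, 0, 0, 0, -1],
    [0, 0.0005, -0.142, 0, 0, 0, 0.2],
    [0, 0.0005, -0.142, 0, 0, 0, 0.6],
    [0, 0.0005, -0.142, 0, 0, 0, 1],
    [0, 0.0005, -0.142, 0, 0, 0, 1],
    [0, 0.0005, -0.142, 0, 0, 0, 1],
  ],
  force=30,
)

```text
t: 18.48
eef_pos: [0.5044, -0.1245, 0.0502]
tool_rot: [0.0, 0.995, -0.095, 0.002]
contact_force: [0.1, 0.4, 7.7]
gripper_width: 0.676
```

```bash
python3 w.py orange .5006 -.1252 0 pics/n2.png
```

```text
18.4833 [ 0.5044 -0.1245  0.0502] [0.1 0.4 7.7]
[ 0.501  -0.1257] 17153 17591
```

Request:
step_arm(
  increments=[
    [0, 0, 0.02, 0, 0, 0, 1],
    [0, 0, 0.06, 0, 0, 0, 1],
    [0, 0, 0.1, 0, 0, 0, 1],
    [0, 0, 0.14, 0, 0, 0, 1],
    [0, 0.01, 0.18, 0, 0, 0, 1],
    [-0.01, 0.04, 0.19, 0, 0, 0, 1],
    [-0.015, 0.08, 0.19, 0, 0, 0, 1],
    [-0.02, 0.12, 0.19, 0, 0, 0, 1],
    [-0.025, 0.16, 0.19, 0, 0, 0, 1],
    [-0.03, 0.2, 0.19, 0, 0, 0, 1],
  ],
)

```text
t: 19.37
eef_pos: [0.4721, 0.0768, 0.2393]
tool_rot: [0.0, 0.995, -0.096, 0.001]
contact_force: [0.4, -0.3, -1.3]
gripper_width: 0.676
```

Request:
step_arm(
  increments=[
    [-0.002, 0.04, 0, 0, 0, 0, 1],
    [-0.004, 0.075, 0, 0, 0, 0, 1],
    [-0.005, 0.1, 0, 0, 0, 0, 1],
    [-0.005, 0.115, 0, 0, 0, 0, 1],
    [-0.005, 0.124, 0, 0, 0, 0, 1],
    [-0.005, 0.124, 0, 0, 0, 0, 1],
    [-0.005, 0.124, 0, 0, 0, 0, 1],
    [-0.005, 0.124, 0, 0, 0, 0, 1],
  ],
)

```text
t: 20.03
eef_pos: [0.468, 0.1976, 0.2383]
tool_rot: [0.001, 0.995, -0.096, 0.0]
contact_force: [0.3, -0.4, -1.1]
gripper_width: 0.677
```

```bash
python3 w.py orange .467 .1985 .19 pics/o1.png
```

```text
20.0333 [0.468  0.1976 0.2383] [ 0.3 -0.4 -1.1]
[0.4659 0.1961] 17090 18130
```

View pics/o1.png

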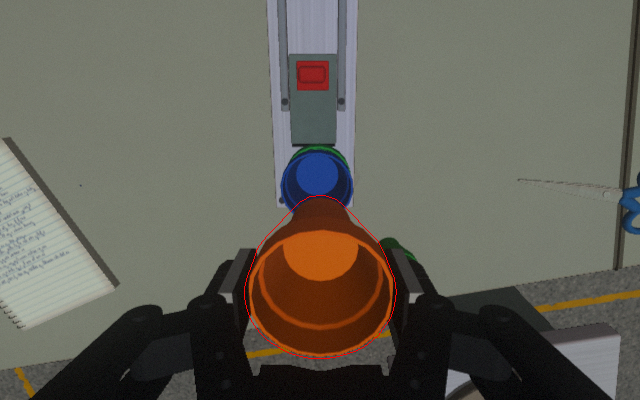

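Request:
step_arm(
  increments=[
    [0.002, 0.0015, -0.01, 0, 0, 0, 1],
    [0.002, 0.0015, -0.03, 0, 0, 0, 1],
    [0.002, 0.0015, -0.05, 0, 0, 0, 1],
    [0.002, 0.0015, -0.07, 0, 0, 0, 1],
    [0.002, 0.0015, -0.083, 0, 0, 0, 1],
    [0.002, 0.0015, -0.083, 0, 0, 0, 1],
    [0.002, 0.0015, -0.083, 0, 0, 0, 1],
  ],
)

```text
t: 20.67
eef_pos: [0.4694, 0.2, 0.1545]
tool_rot: [0.001, 0.995, -0.096, -0.001]
contact_force: [0.8, 0.4, -0.4]
gripper_width: 0.68
```

Run:
```python
from h import *
o=bot.get_obs();print(o["t"],o["eef_pos"].round(4),o["tool_rot"].round(3),o["contact_force"].round(1))
D=cam("side");S=cam("scene")
cv2.imwrite("pics/p1.png",np.hstack([cv2.resize(D["color"][100:200,265:365,::-1],None,fx=4,fy=4,interpolation=cv2.INTER_CUBIC),cv2.resize(S["color"][215:315,215:315,::-1],None,fx=4,fy=4,interpolation=cv2.INTER_CUBIC)]))
```

```text
20.6667 [0.4694 0.2    0.1545] [ 0.001  0.995 -0.096 -0.001] [ 0.8  0.4 -0.4]
```

View pics/p1.png

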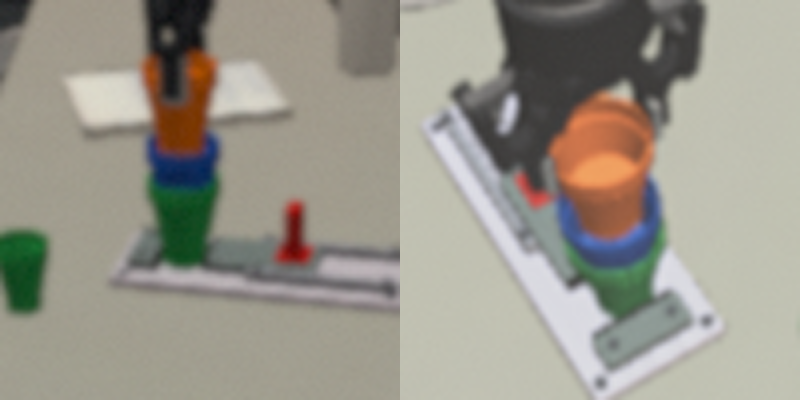

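Request:
step_arm(
  increments=[
    [0.0005, -0.0005, -0.006, 0, 0, 0, 1],
    [0.0005, -0.0005, -0.012, 0, 0, 0, 1],
    [0.0005, -0.0005, -0.018, 0, 0, 0, 1],
    [0.0005, -0.0005, -0.024, 0, 0, 0, 1],
    [0.0005, -0.0005, -0.028, 0, 0, 0, 1],
    [0.0005, -0.0005, -0.03, 0, 0, 0, 1],
    [0.0005, -0.0005, -0.032, 0, 0, 0, 1],
    [0.0005, -0.0005, -0.033, 0, 0, 0, 1],
    [0.0005, -0.0005, -0.033, 0, 0, 0, 1],
  ],
)

```text
t: 21.52
eef_pos: [0.4702, 0.2004, 0.1222]
tool_rot: [0.0, 0.995, -0.095, -0.0]
contact_force: [-0.6, -0.3, -0.9]
gripper_width: 0.679
```

Request:
step_arm(
  increments=[
    [0, 0, -0.001, 0, 0, 0, 1],
    [0, 0, -0.002, 0, 0, 0, 1],
    [0, 0, -0.003, 0, 0, 0, 1],
    [0, 0, -0.004, 0, 0, 0, 1],
    [0, 0, -0.005, 0, 0, 0, 1],
    [0, 0, -0.005, 0, 0, 0, 1],
  ],
)

```text
t: 22.02
eef_pos: [0.472, 0.2009, 0.1201]
tool_rot: [-0.0, 0.995, -0.096, 0.002]
contact_force: [-3.2, -2.6, 21.4]
gripper_width: 0.678
```

Bottomed at 0.1201, where full nesting was expected at 0.1202. I'll relieve the force, release and rise.

Request:
step_arm(
  increments=[
    [0.0, 0, 0.003, 0, 0, 0, 1],
    [0.0, 0, 0.004, 0, 0, 0, 0.3],
    [0, 0, 0.004, 0, 0, 0, -0.3],
    [0, 0, 0.004, 0, 0, 0, -1],
    [0, 0, 0.004, 0, 0, 0, -1],
    [0, 0, 0.004, 0, 0, 0, -1],
    [0, 0, 0.03, 0, 0, 0, -1],
    [0, 0, 0.07, 0, 0, 0, -1],
    [0, 0, 0.11, 0, 0, 0, -1],
    [0, 0, 0.15, 0, 0, 0, -1],
  ],
)

```text
t: 22.85
eef_pos: [0.4696, 0.2003, 0.2687]
tool_rot: [0.0, 0.995, -0.095, -0.001]
contact_force: [1.4, 0.2, -0.6]
gripper_width: 0.996
```

```bash
python3 w.py orange .4667 .1985 .07 pics/q1.png;python3 - <<'E'
from h import *
D=cam("side");S=cam("scene")
cv2.imwrite("pics/q2.png",np.hstack([cv2.resize(D["color"][100:200,265:365,::-1],None,fx=4,fy=4,interpolation=cv2.INTER_CUBIC),cv2.resize(S["color"][215:315,215:315,::-1],None,fx=4,fy=4,interpolation=cv2.INTER_CUBIC)]))
E
```

```text
22.85 [0.4696 0.2003 0.2687] [ 1.4  0.2 -0.6]
[0.4648 0.1989] 4111 4191
```

View pics/q1.png

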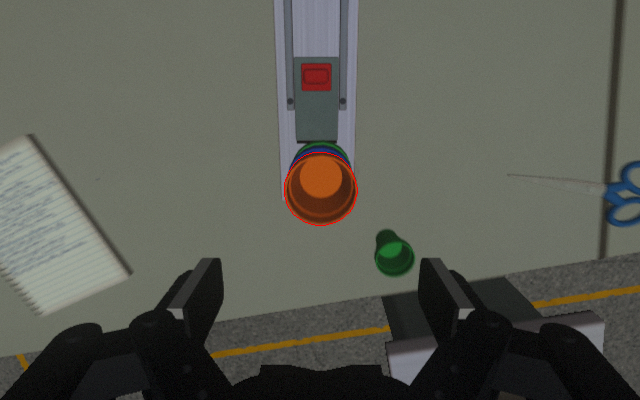

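View pics/q2.png

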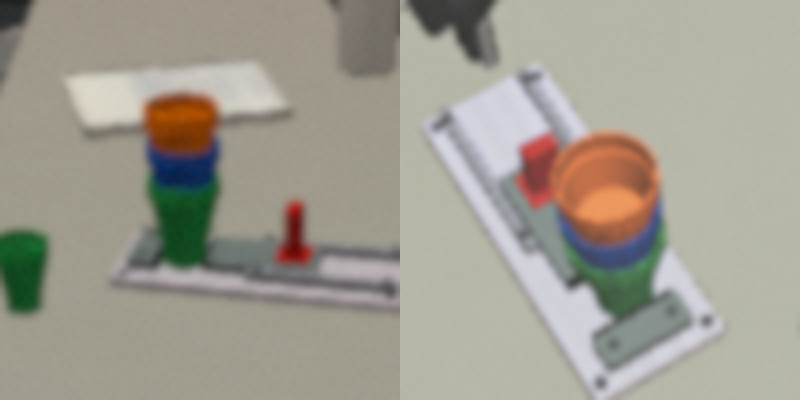

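Run:
```python
from h import *
S=cam("scene");D=cam("side")
for n in ["wash_bottle","amber_bottle","petri_dish"]:
    for c,r in(("scene",S),("side",D)):
        print(n,c,[((np.array(d["location"])*[640,400]).round().tolist(),round(d["conf"],2)) for d in bot.place_of(n,c)[:1]])
W=cam("wrist")
a=cv2.imread("pics/a_side.png").astype(int);b=D["color"][:,:,::-1].astype(int)
d=np.abs(a-b).sum(2); print("wash/amber/petri diff",[float(d[y0:y1,x0:x1].mean().round(1)) for x0,x1,y0,y1 in[(380,402,150,200),(388,412,192,236),(358,398,256,284)]], d[300:380,200:260].mean())
print(bot.hand_in())
```

```text
wash_bottle scene [([267.0, 194.0], 0.55)]
wash_bottle side [([395.0, 194.0], 0.63)]
amber_bottle scene [([266.0, 194.0], 0.68)]
amber_bottle side []
petri_dish scene [([358.0, 151.0], 0.74)]
petri_dish side [([377.0, 272.0], 0.91)]
wash/amber/petri diff [3.6, 3.6, 2.9] 3.0789583333333335
the job is handed in; nothing more can be done
None
```

The cups are stacked in the clamp and the job is handed in; about 23 of the 67 s were used.

**What I did:** I slid the red-handled jaw closed on the larger green cup. I then nested the smaller blue cup in the green one and the orange cup in the blue one, and moved the arm clear.

**Clamping:** the jaw would not move further under a 36 N push. Afterwards the camera put the jaw face 18 mm from the green cup's axis, where 18.5 mm is expected.
- **Check that disagreed:** a rough reading of the gap between the jaws from one camera gave 41–43 mm, against the expected 37 mm. I put this down to pixel error, since the jaw was blocked solidly.
- **Not repeated:** I did not push-test the jaw again after nesting.

**Nesting:** both cups stopped at the expected full depth, to within 1 mm, when pressed down with about 21 N. The measured rim centres are within 2 mm of each other. In the pictures the stack stands upright, with orange about 1–2 mm towards the fixed jaw.

**Bystanders:** the side picture shows no change at the wash bottle, the amber bottle or the petri dish beyond image noise. In the last look, the recognition network missed the amber bottle in the side view and confused it with the wash bottle in the scene view.

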